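# Seat the lemon reamer in the juicer spindle

### The arm

A 6-joint arm with a two-finger parallel gripper is mounted at the origin on the work surface. World frame = base frame: x ahead of the robot, y to its left, z up, the work surface at z = 0. Lengths are in m, angles in rad, forces in N, time in s.
With the tool pointing down it reaches from about 0.225 to 0.875 m from the base axis. Payload 3.4 kg.
Tool frame: the origin (TCP) lies on the centre line of the jaws, within the pads' length; the fingertips stand 11 mm ahead of it and the grasp point (between the pads) lies 8 mm behind it; z points along the fingers, y is the line along which they close (so a half turn about z gives the same grasp; the last joint's range is limited). The gripper opens to 85 mm and grips with 20 to 120 N. Pads are 22 mm wide; open, the fingers measure 114 mm over their backs; the gripper's body (76 mm by 85 mm) begins 54 mm behind the grasp point. The pads swing forward as they close: fully open they stand 13 mm farther back than shut.
Start: joints at [1.041, 0.276, 1.505, -0, 1.361, -0.121], TCP at [0.229, 0.528, 0.242] pointing down, gripper open.
Joint ranges: [-2.89, 2.89], [-0.75, 2.08], [0.22, 2.7], [-1.18, 4.32], [0.11, 2.71], [-2.7, 2.7]. Speed limits (rad/s): [2.57, 2.57, 3.14, 3.14, 3.14, 3.14].

### API

Orientations are given as a unit quaternion [x, y, z, w].
In Python, from station import * gives the robot as it stands.
- The arm moves only by the shell command python3 -m inch 'ROWS' [FORCE]. ROWS is JSON, a list of rows, each a list of 3 entries, a list of its own where there are three numbers: the closure in counts, from 0 (fully open) to 255 (shut), then the shift along the tool's x, y, z in units of 30 mm (1.0 is 30 mm), then the turn about the tool's z in rad. In form: [[fingers, [dx, dy, dz], yaw], ...]. A call has 1 to 8 rows; each row shifts and turns the commanded pose from where the row before left it, along the tool's axes as they then stand; what a row does not reach is not made up. A row lasts 1/12 s, in which the tool goes at most 41.7 mm and 7.16 degrees, less where a joint would pass 70% of its speed; a pose out of reach is approached as far as the arm can. A call is refused whole if a number of a shift passes 1 or a number of a turn 0.125, either way. A call with a gripper value outside its range is refused whole. The fingers move at their own pace and stop on an object; FORCE is the grip in N (left out, the last holds). Time passes only in rows, so rows that do not move let the fingers close. It gives the time, the measured TCP pose, the force, the opening and the grip force at its end, in the units of the state.
- state(): the state, without advancing time (a new reading comes with each control period).
- snapshot(name): name is "scene" or "top" or "wrist"; returns a dict with "img" (400x640x3 uint8, red, green, blue), "fov_y" (degrees; the focal length in pixels is half the picture's height over the tangent of half this angle, whatever the lens; pixels are square), "cx", "cy" (the principal point, pixels), "k1" (the pictures are not rectified: a ray, as slopes to the right and down, at radius r is drawn at 1 + k1 r^2 times it, then the intrinsics apply), "R" (3x3) and "t" (3): a world point X has camera coordinates R X + t. Camera axes: x right, y down, z forward; pixel columns grow to the right and rows downward; lengths in m; the calibration is good to about 2 mm. A picture is of the moment at which its call begins. There is no depth.
- finish_job(): hands the job in; it is judged then, once.
The state is a dict: "time_s": time; "joints": joint angles; "qvel": joint speeds; "joint_torque": joint torques, N m; "tool_pos": TCP position; "orientation": TCP orientation; "ft_force": force on the tool from outside, world axes, zero at the start; "torque": the same for the moment, N m; "width": finger opening in m; "finger_force": force on a finger pad.
Only numpy, scipy, OpenCV 4.12 (cv2) and the standard library are available. Lean on these libraries where they do the work, as an engineer would, in place of code of your own. Each camera call takes 0.05 s, during which the arm holds its last target. There are 200 camera calls.

### The job

Fit the yellow lemon reamer to the juicer: take it out of its stand, lower its tapered shank into the spindle, feel for the angle at which its slots drop over the two drive dogs, and press it gently until it clicks fully home. Then, with the reamer fully home, turn it together with the stiff spindle until its two fins line up with the pouring spout, so that the splash cover will fit, and let go. Never force it down while the slots are not over the dogs, and leave the other things on the counter where they are.

Things in the scene. Friction and masses are not known exactly. Their poses are not given: they have to be found in the camera images.
- reamer: Yellow plastic lemon reamer on a steel tapered shank, upright in one of two stands, 121 mm tall, about 220 g. Origin: centre of the shank's tip; z up; x along the line of its two fins and of its slots. From the tip up: shank 0-45 mm (12 mm wide at the tip, 24 mm at 45), collar 54 mm wide 45-66 mm, grip block 66-96 mm, dome 42 mm wide 96-121 mm with a fin at +x and -x.
- collar_face (a point): On the reamer's axis in the plane of its collar's underside, 45 mm above the shank's tip, same axes. Two drive slots are cut in this underside, at +x and -x: 11 mm wide, 15 mm deep, open to the rim. It rests on the stand's rim at the start and must end on the spindle hub's face.
- grip_flats (a point): On the reamer's axis, 36 mm above the collar's underside: the middle of the grip block, 26 mm across its two flats (facing the reamer's +y and -y), 30 mm long in x, 30 mm high. Pinch here from above, fingers closing along the reamer's y. Dome top 40 mm above this point.
- juicer: Countertop citrus juicer, fixed: white drum 176 mm wide with a shallow steel bowl (rim 188 mm wide, 135 mm above the counter). Origin: centre of its underside; z up. The pouring spout points along -x, out to 145 mm from the axis, so the x axis is the spout line. On the axis stands a steel spindle hub 55 mm wide with a tapered bore.
- hub_face (a point): Centre of the bore's mouth in the hub's flat top, 150 mm above the counter, axes as the juicer's. The bore fits the shank with 0.8 mm to spare all round once home. The collar's underside must come down to this face. The last 11 mm meet sprung balls that take a push of about 7 to 20 N, then snap into a groove about 4 mm above home. Pushing down over about 30 N (60 N of contact in all) counts as forcing.
- dog_tops (a point): On the hub's axis, 14 mm above its face, level with the tops of the two brass dogs (flat-topped, 8 mm wide, 16 to 25 mm from the axis, on opposite sides). Off the slots, the collar stops here. The dogs turn with the spindle: stiff, 0.2 N m of friction, no spring. Their line starts 14 to 80 degrees counter-clockwise (from above) of the juicer's x axis; that angle is not measured.
- spare: Orange, bigger reamer (dome 60 mm wide) for oranges, the same height, standing in the other stand; not wanted, leave it alone. Origin: shank tip; z up.
- stand_a: Grey plastic stand, fixed, that holds the yellow reamer: round foot 84 mm wide and 6 mm high with an upright tube 48 mm outside, 34 mm inside, 60 mm tall. Origin: centre of its underside.
- stand_b: The same kind of stand, holding the orange reamer. Origin: centre of its underside.
- water: Water bottle, 64 mm wide, 200 mm tall, bystander. Origin: centre of its underside.
- syrup: Red syrup bottle, 56 mm wide, 170 mm tall, bystander. Origin: centre of its underside.
- straw_cup: Blue paper cup with black straws, 80 mm wide, 160 mm tall, bystander. Origin: centre of its underside.
- fork_carton: Pale carton, 60 x 100 x 150 mm, bystander. Origin: centre of its underside.
- lemon_bowl: White bowl of three lemons, 120 mm wide, 60 mm tall, bystander. Origin: centre of its underside.
- lemon_half: Half a lemon, cut face down, 62 mm wide, 36 mm tall, bystander. Origin: centre of its underside.
- cup: Clear cup, 76 mm wide, 95 mm tall, bystander. Origin: centre of its underside.
Mind the look-alikes: they are no part of the job. Leave any purple look-alike of the reamer alone.

How it is judged:
By the outcome, as a careful person would: the job done as asked, in the order asked, and still so for the second after the job is handed in, with the robot touching nothing.
It also fails if it takes over 54 s, if anything falls off the work surface, if the arm or the gripper's body presses on something with over 40 N, if the wrist force passes 120 N, or if a joint passes its speed limit or range.

## Working session

There is one attempt and no reset: what is moved stays moved. The work goes in short steps, Python scripts to look and compute and a shell command to move; the robot and the scene stay as the last step left them, time stands still between calls to the robot, and variables do not carry over. Pictures are saved under pics/ and viewed, at most 10 in all, crops included, and the job is handed in when it is done.

```bash
mkdir -p pics; ls
python3 - <<'E'
from station import *
import cv2,numpy as np
print(state())
ims=[]
for n in ["scene","top","wrist"]:
    s=snapshot(n); np.save(f'pics/{n}.npy',s,allow_pickle=True)
    cv2.imwrite(f'pics/{n}0.png',s['img'][:,:,::-1]); print(n,s['fov_y'],s['cx'],s['cy'],s['k1'],s['R'],s['t'])
E
```

```text
pics
{'time_s': 0.0, 'joints': array([ 1.04098568e+00,  2.76618180e-01,  1.50613360e+00,  2.18880077e-07,
        1.36067523e+00, -1.21031971e-01]), 'qvel': array([-0.00087681,  0.00136499, -0.00087799, -0.00015282, -0.000631  ,
        0.00101386]), 'joint_torque': array([-3.17922450e-04, -4.16770363e+01, -2.45802855e+01, -2.80499462e-04,
        1.11978062e-02,  2.09586307e-05]), 'tool_pos': array([0.22832445, 0.52718188, 0.24142627]), 'orientation': array([ 2.02969182e-01,  9.79184697e-01, -8.69007011e-04, -2.93330645e-04]), 'ft_force': array([0.41974834, 0.12812316, 0.46993996]), 'torque': array([-0.02578655,  0.01849402, -0.01632532]), 'finger_force': 0.0, 'width': 0.08526434444160538}
scene 47.32898892801096 311.00467363842415 199.97772038696678 -0.012297609660909719 [[-0.87716593  0.47990718  0.01640199]
 [ 0.37367692  0.70365514 -0.60434676]
 [-0.3015717  -0.52398334 -0.79655255]] [ 0.52420957 -0.13664033  1.74917001]
top 49.35959351212013 322.94480684523256 213.40172939992544 -0.06542688218221115 [[ 4.88223858e-03 -9.99987960e-01  4.93620701e-04]
 [-9.95719179e-01 -4.90695872e-03 -9.22997184e-02]
 [ 9.23010292e-02 -4.08783529e-05 -9.95731148e-01]] [6.50707651e-04 6.18756781e-01 1.35804215e+00]
wrist 58.43056375901551 320.2353492653808 202.07490561304917 -0.06803025467428472 [[ 0.39766333  0.91752902 -0.00209069]
 [ 0.86833927 -0.37560613  0.32389342]
 [ 0.29639634 -0.13061597 -0.94609126]] [-0.57386948 -0.04223834  0.38237615]
```

View pics/scene0.png

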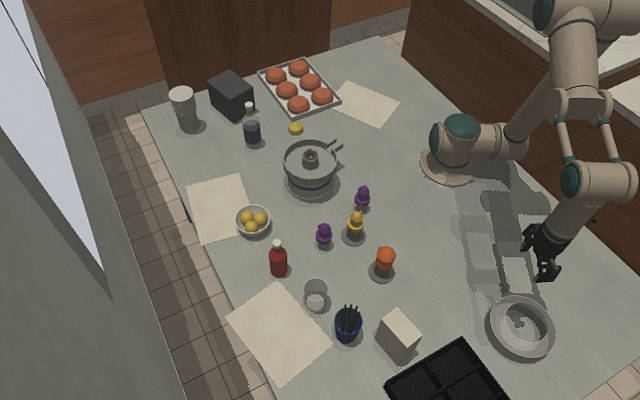

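View pics/top0.png

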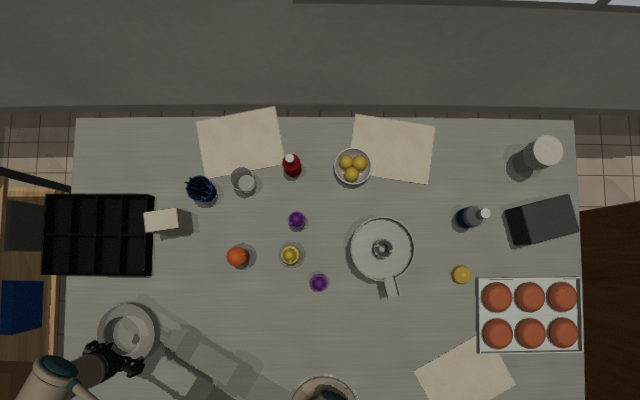

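The scene view shows the yellow reamer at about (356,225), between two purple look-alikes at (362,197) and (324,234). The juicer hub is at (311,156), with the spout toward the robot. In the top view the yellow reamer is at (290,255), the hub at (381,249) and the spout tip at (391,292).

```bash
cat > h.py <<'E'
from station import *
import cv2,numpy as np
def ray(s,u,v):
    h,w=s['img'].shape[:2]; f=h/2/np.tan(np.radians(s['fov_y'])/2)
    K=np.array([[f,0,s['cx']],[0,f,s['cy']],[0,0,1.]])
    p=cv2.undistortPoints(np.array([[[u,v]]],float),K,np.array([s['k1'],0,0,0.]))[0,0]
    R=np.array(s['R']); return -R.T@np.array(s['t']), R.T@np.array([p[0],p[1],1])
def onz(s,u,v,z):
    c,d=ray(s,u,v); return c+d*(z-c[2])/d[2]
def tri(a,b):
    (c1,d1),(c2,d2)=a,b; A=np.stack([d1,-d2],1); x=np.linalg.lstsq(A,c2-c1,rcond=None)[0]
    p,q=c1+x[0]*d1,c2+x[1]*d2; return (p+q)/2,np.linalg.norm(p-q)
def proj(s,X):
    h=s['img'].shape[0]; f=h/2/np.tan(np.radians(s['fov_y'])/2)
    R=np.array(s['R']);K=np.array([[f,0,s['cx']],[0,f,s['cy']],[0,0,1.]])
    return cv2.projectPoints(np.array([X],float),cv2.Rodrigues(R)[0],np.array(s['t'],float),K,np.array([s['k1'],0,0,0.]))[0][0,0]
def blob(s,x0,y0,x1,y1,lo,hi):
    m=cv2.inRange(cv2.cvtColor(s['img'],cv2.COLOR_RGB2HSV)[y0:y1,x0:x1],lo,hi)
    ys,xs=np.nonzero(m); return xs+x0,ys+y0,m
def yaw():
    q=state()['orientation']; from scipy.spatial.transform import Rotation as Ro
    M=Ro.from_quat(q).as_matrix(); return M
E
python3 - <<'E'
from h import *
S={n:np.load(f'pics/{n}.npy',allow_pickle=True).item() for n in ["scene","top"]}
r={}
for n,b in [("scene",(340,200,372,245)),("top",(275,240,305,270))]:
    s=S[n];x,y,m=blob(s,*b,(20,110,90),(35,255,255)); print(n,len(x),x.mean(),y.mean(),x.min(),x.max(),y.min(),y.max()); r[n]=ray(s,x.mean(),y.mean())
print(tri(r['scene'],r['top']))
print('yel',onz(S['top'],290,255,.13))
print('hub',onz(S['top'],381,249,.15),onz(S['scene'],311,155,.15),'spout',onz(S['top'],391,295,.11))
# bowl rim: ellipse
a=cv2.resize(S['top']['img'][210:310,260:430],None,fx=4.5,fy=4.5,interpolation=cv2.INTER_CUBIC)
cv2.imwrite('pics/c1.png',a[:,:,::-1])
b=cv2.resize(S['scene']['img'][130:250,280:380],None,fx=5,fy=5,interpolation=cv2.INTER_CUBIC)
cv2.imwrite('pics/c2.png',b[:,:,::-1])
M=yaw();print(M)
E
```

```text
scene 203 355.7832512315271 220.44334975369458 348 363 211 231
top 248 289.96774193548384 254.60887096774192 282 298 246 263
(array([0.48841143, 0.10242294, 0.0851303 ]), np.float64(0.002134850907717514))
yel [0.48651657 0.09958192 0.13      ]
hub [ 0.5050434  -0.16452369  0.15      ] [ 0.50936663 -0.16646308  0.15      ] spout [ 0.36974176 -0.19884359  0.11      ]
[[-9.17575114e-01  3.97561895e-01 -6.70797462e-04]
 [ 3.97562434e-01  9.17574366e-01 -1.18066988e-03]
 [ 1.46117200e-04 -1.35003717e-03 -9.99999078e-01]]
```

View pics/c1.png

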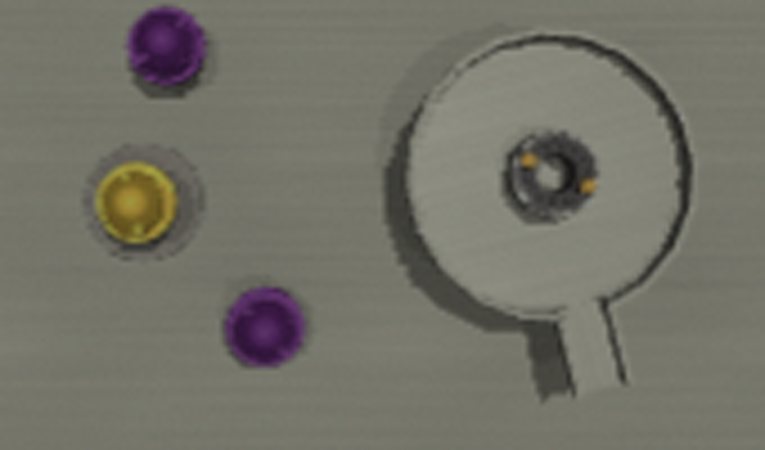

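The crop shows the brass dogs at crop (528,160) and (590,186), the spout running down and slightly right, and the yellow dome at (135,203). I'll measure the dogs and spout numerically while moving above the reamer.

```bash
python3 -m inch '[[0,[-0.97,-0.69,0],0],[0,[-0.97,-0.69,0],0],[0,[-0.97,-0.69,0],0],[0,[-0.97,-0.69,0],0],[0,[-0.97,-0.69,0],0],[0,[-0.97,-0.69,0],0],[0,[-0.97,-0.69,0],0]]' 40; python3 -m inch '[[0,[-0.97,-0.69,0],0],[0,[-0.97,-0.69,0],0],[0,[-0.97,-0.69,0],0],[0,[-0.97,-0.69,0],0],[0,[-0.97,-0.69,0],0],[0,[-0.97,-0.69,0],0],[0,[-0.97,-0.69,0],0],[0,[0,0,0],0]]'
python3 - <<'E'
from h import *
s=np.load('pics/top.npy',allow_pickle=True).item()
P=[]
for b in [(373,241,381,249),(387,247,395,256)]:
    x,y,m=blob(s,*b,(10,120,110),(28,255,255)); P.append(onz(s,x.mean(),y.mean(),.164)); print(len(x),x.mean(),y.mean(),P[-1])
d=P[1]-P[0]; print('sep',np.linalg.norm(d),'ang',np.degrees(np.arctan2(d[1],d[0])),'mid',(P[0]+P[1])/2)
s=snapshot('wrist'); np.save('pics/w1.npy',s,allow_pickle=True); cv2.imwrite('pics/w1.png',s['img'][:,:,::-1])
print(state()['tool_pos'],yaw())
E
```

```text
time_s: 0.73
tool_pos: [0.3582, 0.3121, 0.2422]
orientation: [0.203, 0.979, -0.0, -0.0]
ft_force: [0.2, -0.2, 0.6]
width: 0.0853
finger_force: 0.0
time_s: 1.4
tool_pos: [0.4907, 0.0945, 0.242]
orientation: [0.206, 0.979, -0.002, 0.002]
ft_force: [1.0, 0.5, -0.1]
width: 0.085
finger_force: 0.0
8 377.125 245.125 [ 0.51589517 -0.15161857  0.164     ]
7 390.2857142857143 251.0 [ 0.49927309 -0.18921536  0.164     ]
sep 0.04110731785635373 ang -113.85090821306818 mid [ 0.50758413 -0.17041696  0.164     ]
[0.48872658 0.09711353 0.24184162] [[-9.15651442e-01  4.01973171e-01 -7.97788583e-05]
 [ 4.01973120e-01  9.15651184e-01 -7.21578241e-04]
 [-2.17005487e-04 -6.92783114e-04 -9.99999736e-01]]
```

View pics/w1.png

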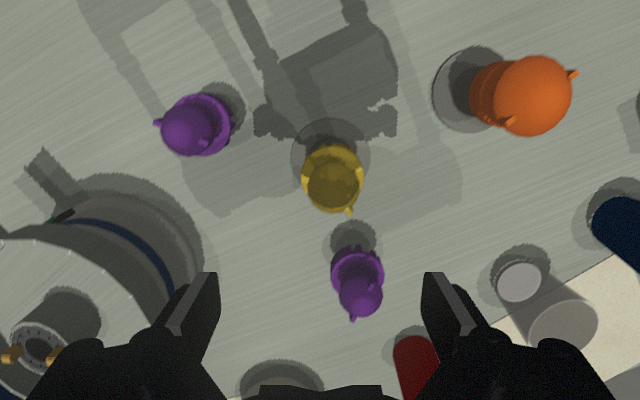

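The wrist view shows the yellow reamer at about (332,178), with a fin at (349,211). One purple look-alike stands at (358,280) and the other at (195,125). I'll zoom in on the reamer.

Run:
```python
from h import *
s=np.load('pics/w1.npy',allow_pickle=True).item()
im=s['img']
a=cv2.resize(im[115:225,280:380],None,fx=5,fy=5,interpolation=cv2.INTER_CUBIC)
b=cv2.resize(im[140:400,0:130],(275,550),interpolation=cv2.INTER_CUBIC)
a=np.clip(a.astype(float)*1.4,0,255).astype(np.uint8)
cv2.imwrite('pics/c3.png',np.hstack([a,b])[:,:,::-1])
for z in(.136,): print(onz(s,332,185,z))
# purples from hsv
x,y,m=blob(s,300,140,370,220,(20,110,60),(35,255,255));print(len(x),x.min(),x.max(),y.min(),y.max(), (x.min()+x.max())/2)
t=np.load('pics/top.npy',allow_pickle=True).item()
for u,v in[(296.5,220),(318.5,283),(237,257)]: print('other',onz(t,u,v,.13))
```

```text
[0.48087955 0.10726297 0.136     ]
3388 301 363 142 215 332.0
other [0.58942524 0.08156829 0.13      ]
other [0.40562445 0.01564654 0.13      ]
other [0.47964136 0.25522179 0.13      ]
```

View pics/c3.png

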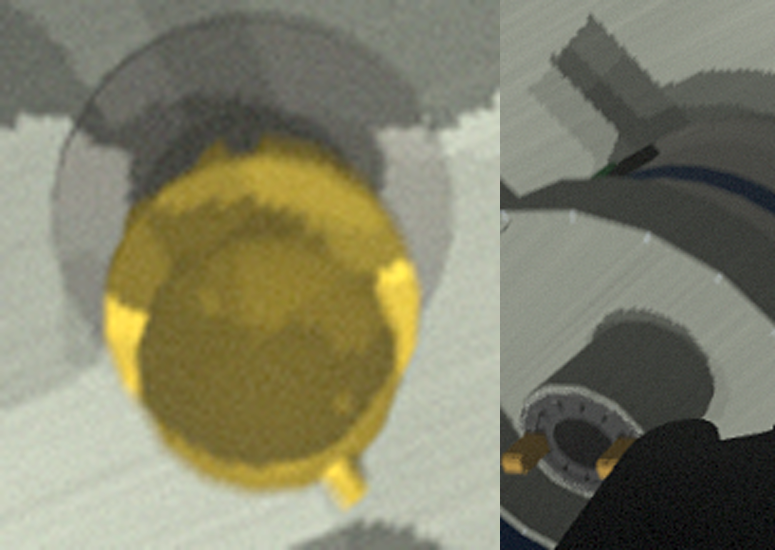

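Run:
```python
from h import *
s=np.load('pics/w1.npy',allow_pickle=True).item()
for z in(.111,.118,.125):
    p=onz(s,348.8,212,z);q=onz(s,322.6,145,z);d=p-q
    print(z,p,q,np.linalg.norm(d),np.degrees(np.arctan2(d[1],d[0])),(p+q)/2)
# collar widest: left/right extents at row ~ y of (115+300/5)
for z in(.081,.071): print('collar', z,onz(s,301,178,z),onz(s,363.5,173,z))
# dome via stand foot
for z in(.006,): print('foot',onz(s,290.4,157,z),onz(s,370.4,157,z))
t=np.load('pics/top.npy',allow_pickle=True).item()
x,y,m=blob(t,275,240,305,270,(20,110,90),(35,255,255))
(c,r)=cv2.minEnclosingCircle(np.stack([x,y],1).astype(np.float32));print(c,r,onz(t,*c,.081))
# expected fin/dome pixel tests
for X in [(.4865,.1025,.136),(.4865,.1025,.081),(.4865,.1025,.006)]: print(X,proj(s,X),proj(t,X))
```

```text
0.111 [0.51359852 0.1084452  0.111     ] [0.45678297 0.11077282 0.111     ] 0.05686321149884859 -2.3459845577140928 [0.48519074 0.10960901 0.111     ]
0.118 [0.51094216 0.10898182 0.118     ] [0.45563659 0.11124758 0.118     ] 0.05535196088695183 -2.3459845577140817 [0.48328937 0.1101147  0.118     ]
0.125 [0.50828579 0.10951843 0.125     ] [0.45449021 0.11172233 0.125     ] 0.05384071027505495 -2.3459845577140754 [0.481388   0.11062038 0.125     ]
collar 0.081 [0.48012229 0.08066529 0.081     ] [0.49736239 0.13088159 0.081     ]
collar 0.071 [0.48238803 0.07903021 0.071     ] [0.50021576 0.13095812 0.071     ]
foot [0.47197906 0.06775177 0.006     ] [0.50559802 0.14443084 0.006     ]
(290.08209228515625, 254.67164611816406) 8.918195724487305 [0.48735086 0.10301366 0.081     ]
(0.4865, 0.1025, 0.136) [328.89853959 194.67741296] [288.84557682 255.00577474]
(0.4865, 0.1025, 0.081) [327.58994238 174.64569822] [290.24782498 254.95334134]
(0.4865, 0.1025, 0.006) [326.39105442 156.34610532] [291.98298914 254.88838303]
```

```bash
R='[0,[0,0,0],0.125]'; python3 -m inch '[[0,[0,0,0],0.125],[0,[0,0,0],0.125],[0,[0,0,0],0.125],[0,[0,0,0],0.125],[0,[0,0,0],0.125],[0,[0,0,0],0.125],[0,[0,0,0],0.125],[0,[0,0,0],0.125]]' >/dev/null; python3 -m inch '[[0,[0,0,0],0.125],[0,[0,0,0],0.125],[0,[0,0,0],0.125],[0,[0,0,0],0.125],[0,[0,0,0],0.125],[0,[0,0,0],0.125],[0,[0,0,0],0.125],[0,[0,0,0],0.125]]' >/dev/null;  python3 -m inch '[[0,[0,0,0],0.125],[0,[0,0,0],0.125],[0,[0,0,0],0.125],[0,[0,0,0],0.125],[0,[0,0,0],0.045],[0,[0,0,0],0],[0,[0,0,0],0]]'
python3 - <<'E'
from h import *
s=snapshot('wrist'); np.save('pics/w2.npy',s,allow_pickle=True)
S=state();M=yaw();print(S['tool_pos'],S['joints'],np.degrees(np.arctan2(M[1,1],M[0,1])))
x,y,m=blob(s,200,60,460,300,(20,110,40),(35,255,255));print(len(x),x.min(),x.max(),y.min(),y.max())
cx,cy=int(x.mean()),int(y.mean())
a=cv2.resize(s['img'][cy-60:cy+60,cx-80:cx+80],None,fx=5,fy=5,interpolation=cv2.INTER_CUBIC)
cv2.imwrite('pics/c4.png',np.clip(a[:,:,::-1]*1.3,0,255)); print('origin',cx-80,cy-60)
E
```

```text
time_s: 3.37
tool_pos: [0.4865, 0.1006, 0.2422]
orientation: [0.995, 0.095, -0.0, -0.0]
ft_force: [0.2, -0.1, -0.3]
width: 0.0855
finger_force: 0.0
[0.48667798 0.10047439 0.24221416] [6.32155892e-02 1.58246238e-01 1.66309404e+00 3.75327448e-04
 1.32069471e+00 1.44389207e+00] -79.11226700136034
3394 286 348 144 220
origin 237 118[ WARN:0@0.396] global loadsave.cpp:1063 imwrite_ Unsupported depth image for selected encoder is fallbacked to CV_8U.
```

View pics/c4.png

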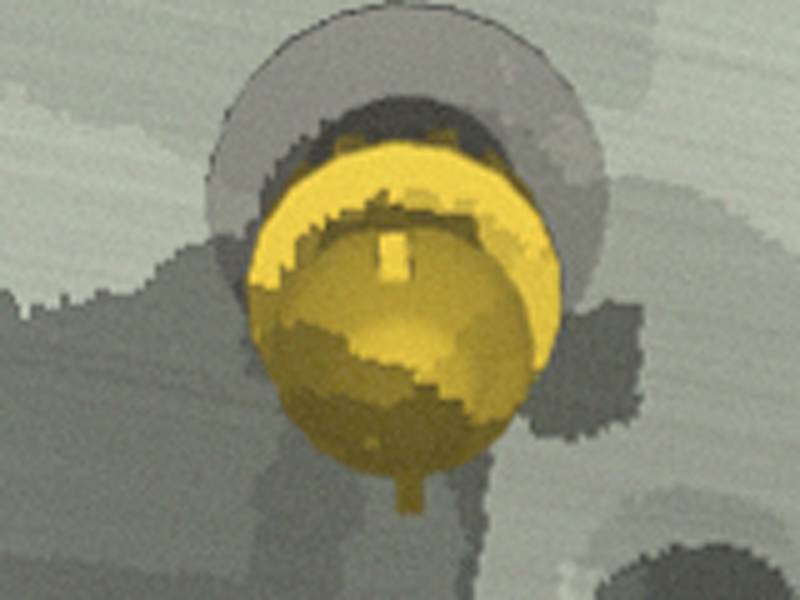

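The fins are at crop (393,257) and (410,495), both clear, with the grip flats to left and right as wanted.

```bash
cat >> h.py <<'E'
def ang(d): return np.degrees(np.arctan2(d[1],d[0]))
E
python3 - <<'E'
from h import *
s=np.load('pics/w2.npy',allow_pickle=True).item()
o=np.array([237,118])
for z in(.118,.124):
    q=onz(s,*(o+np.array([393,257])/5),z);p=onz(s,*(o+np.array([410,495])/5),z);d=q-p if q[0]>p[0] else p-q
    print(z,p,q,np.linalg.norm(d),ang(d),(p+q)/2)
print('foot',onz(s,237+206/5,118+190/5,.006),onz(s,237+609/5,118+190/5,.006))
print('collar',onz(s,237+248/5,118+290/5,.081),onz(s,237+562/5,118+290/5,.081))
M=yaw(); c=np.array([.488,.1035,.0]); d=c-state()['tool_pos']; print(M.T@d/.03)
E
```

```text
0.118 [0.46968424 0.09840101 0.118     ] [0.50613614 0.10792313 0.118     ] 0.03767507833420422 14.639897703492077 [0.48791019 0.10316207 0.118     ]
0.124 [0.47198723 0.09882145 0.124     ] [0.50758755 0.10812112 0.124     ] 0.03679492764669716 14.639897703492096 [0.48978739 0.10347128 0.124     ]
foot [0.48582186 0.14532324 0.006     ] [0.50174788 0.06252303 0.006     ]
collar [0.48690927 0.1297987  0.081     ] [0.49697045 0.07749681 0.081     ]
[ 0.06549502 -0.08735042  8.07381745]
```

```bash
python3 -m inch '[[0,[0.1,-0.09,0],-0.065],[0,[0,0,0.8],0],[0,[0,0,0.9],0],[0,[0,0,0.9],0],[0,[0,0,0.9],0],[0,[0,0,0.8],0],[0,[0,0,0.5],0],[0,[0,0,0],0]]' 40
python3 -m inch '[[200,[0,0,0],0],[200,[0,0,0],0],[200,[0,0,0],0],[200,[0,0,0],0],[200,[0,0,0],0],[200,[0,0,0],0],[200,[0,0,0],0],[200,[0,0,0],0]]' 50
```

```text
time_s: 4.08
tool_pos: [0.4868, 0.1031, 0.0952]
orientation: [0.992, 0.127, -0.004, -0.0]
ft_force: [0.2, 0.8, -0.5]
width: 0.0856
finger_force: 0.0
time_s: 4.75
tool_pos: [0.4908, 0.1033, 0.1]
orientation: [0.992, 0.126, 0.002, -0.0]
ft_force: [-0.8, 1.3, 5.8]
width: 0.0376
finger_force: 49.4
```

The width reads 37.6 mm with an upward push, so the pads are on the dome rather than the flats. I'll open, go lower and re-grip.

```bash
python3 -m inch '[[0,[0,0,0],0],[0,[0,0,0],0],[0,[0,0,0],0],[0,[0,0,0],0],[0,[0,0,0],0],[0,[0,0,0],0]]' 30
python3 - <<'E'
from h import *
s=snapshot('wrist');cv2.imwrite('pics/w3.png',s['img'][:,:,::-1]);np.save('pics/w3.npy',s,allow_pickle=True)
S=state();M=yaw();print(S['tool_pos'],ang(M[:,1]),S['width'])
E
```

```text
time_s: 5.25
tool_pos: [0.4896, 0.103, 0.0982]
orientation: [0.992, 0.126, -0.0, -0.0]
ft_force: [-0.2, 0.6, 0.2]
width: 0.0853
finger_force: 0.0
[0.48962737 0.10297562 0.09819168] -75.51778733578637 0.08556708720766298
```

View pics/w3.png

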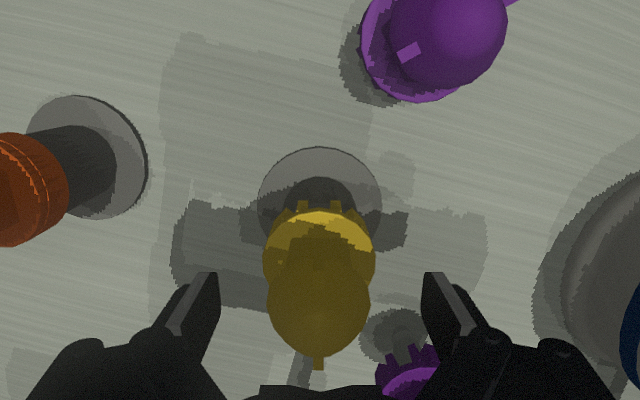

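The reamer stands upright and centred between the jaws (collar at 263–375, jaw mid about 320), so the first pinch left it undisturbed.

```bash
python3 -m inch '[[0,[0,0,0.26],0],[0,[0,0,0],0],[200,[0,0,0],0],[200,[0,0,0],0],[200,[0,0,0],0],[200,[0,0,0],0],[200,[0,0,0],0],[200,[0,0,0],0]]' 30
python3 -m inch '[[200,[0,0,0],0],[200,[0,0,0],0],[200,[0,0,0],0]]'
```

```text
time_s: 5.97
tool_pos: [0.4898, 0.1031, 0.0908]
orientation: [0.992, 0.126, 0.0, -0.0]
ft_force: [-0.6, 0.6, 2.3]
width: 0.0383
finger_force: 30.4
time_s: 6.22
tool_pos: [0.4898, 0.1032, 0.0908]
orientation: [0.992, 0.126, 0.0, -0.0]
ft_force: [-1.2, 0.9, 3.9]
width: 0.0389
finger_force: 30.7
```

```bash
python3 -m inch '[[112,[0,0,0],0],[112,[0,0,0],0],[112,[0,0,0],0],[112,[0,0,0],0]]'; for i in 1 ; do python3 -m inch '[[112,[0,0,0.07],0],[112,[0,0,0],0]]'; done; python3 -m inch '[[112,[0,0,0.07],0],[112,[0,0,0],0]]';  python3 -c "
from h import *
s=snapshot('wrist');np.save('pics/w4.npy',s,allow_pickle=True)
t=snapshot('scene');np.save('pics/s4.npy',t,allow_pickle=True)
a=cv2.resize(t['img'][180:280,300:420],(720,600),interpolation=cv2.INTER_CUBIC)
cv2.imwrite('pics/w4.png',s['img'][:,:,::-1]);cv2.imwrite('pics/s4.png',a[:,:,::-1])"
```

```text
time_s: 6.55
tool_pos: [0.4896, 0.1029, 0.0903]
orientation: [0.992, 0.126, -0.0, 0.0]
ft_force: [-0.7, -0.7, -1.2]
width: 0.0478
finger_force: 0.0
time_s: 6.72
tool_pos: [0.4899, 0.1029, 0.0893]
orientation: [0.992, 0.126, 0.0, 0.0]
ft_force: [-2.5, -0.6, 7.9]
width: 0.0478
finger_force: 4.0
time_s: 6.88
tool_pos: [0.49, 0.103, 0.0891]
orientation: [0.992, 0.126, 0.001, 0.0]
ft_force: [-5.3, -0.8, 21.8]
width: 0.048
finger_force: 11.1
```

View pics/w4.png

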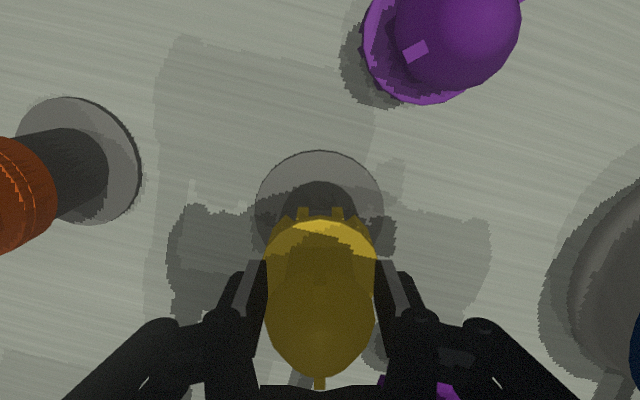

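The wrist view shows the tips just touching the collar, with the dome and its fin (320,380) centred between the pads. Next I'll rise about 3 mm, close, and look at what the fingers meet.

```bash
python3 -m inch '[[112,[0,0,-0.2],0],[112,[0,0,0],0],[150,[0,0,0],0],[150,[0,0,0],0],[200,[0,0,0],0],[200,[0,0,0],0],[200,[0,0,0],0],[200,[0,0,0],0]]' 30;  python3 -c "
from h import *
s=snapshot('wrist');t=snapshot('scene')
np.save('pics/w5.npy',s,allow_pickle=True)
print(state()['ft_force'],state()['torque'],state()['tool_pos'])
a=cv2.resize(t['img'][150:270,310:400],(450,600),interpolation=cv2.INTER_CUBIC)
b=cv2.resize(s['img'][180:400,257:383],(344,600),interpolation=cv2.INTER_CUBIC)
cv2.imwrite('pics/s5.png',np.clip(np.hstack([a,b])[:,:,::-1].astype(float)*1.5,0,255).astype(np.uint8))"
```

```text
time_s: 7.65
tool_pos: [0.49, 0.1033, 0.0927]
orientation: [0.992, 0.126, 0.0, -0.0]
ft_force: [-1.1, 1.9, 7.2]
width: 0.0382
finger_force: 29.1
[-1.31503031  0.38279265  8.70096644] [ 0.05954298  0.15764806 -0.00204755] [0.49002343 0.10325928 0.09272855]
```

View pics/s5.png

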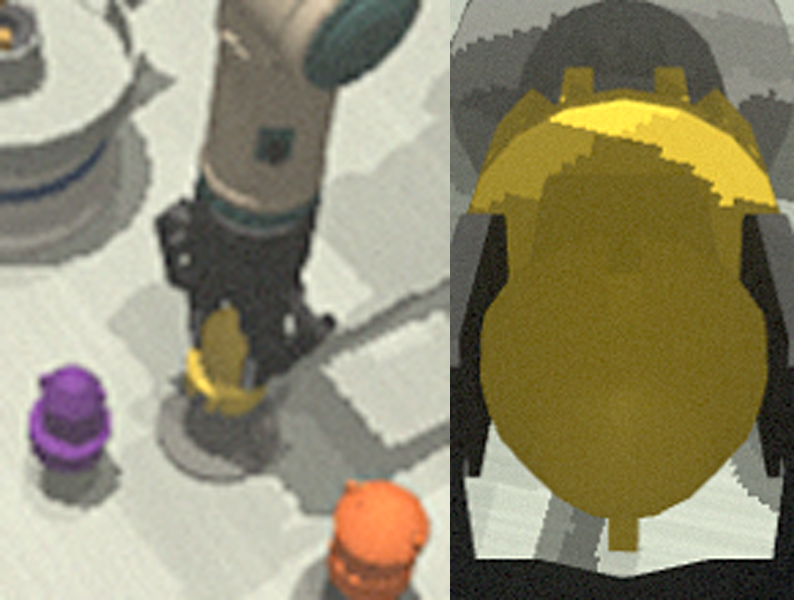

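The fingers straddle the dome at its widest (crop 482–768), while the pad tips at crop x 505 and 742 look clear of the block. I'll compute that gap.

Run:
```python
from h import *
s=np.load('pics/w5.npy',allow_pickle=True).item()
f=lambda x,y:(257+(x-450)/2.73,180+y/2.727)
g=lambda a,b,y,z:(z,np.linalg.norm(onz(s,*f(a,y),z)-onz(s,*f(b,y),z))*1e3,onz(s,*f((a+b)/2,y),z))
for z in(.083,.09): print('tips',*g(505,742,215,z))
print('block',*g(540,715,180,.083),*g(540,715,180,.1))
for z in(.105,.111,.115,.12,.125,.13): print('dome',*g(482,768,345,z))
print('collar',*g(472,775,200,.081))
print('top edge',onz(s,*f(625,518),.125),'c',-s['R'].T@s['t'])
```

```text
tips 0.083 38.75555494227211 [0.49749483 0.10509159 0.083     ]
tips 0.09 36.85174815644561 [0.50107856 0.10602512 0.09      ]
block 0.083 28.216183507442828 [0.5037823  0.10605033 0.083     ] 0.1 24.849997867005026 [0.51173555 0.10820308 0.1       ]
dome 0.105 41.768408410105714 [0.48818494 0.10248406 0.105     ]
dome 0.111 39.6886211571046 [0.49228111 0.10356015 0.111     ]
dome 0.115 38.30209632177055 [0.49501189 0.10427755 0.115     ]
dome 0.12 36.56894027760297 [0.49842536 0.10517429 0.12      ]
dome 0.125 34.83578423343539 [0.50183883 0.10607104 0.125     ]
dome 0.13 33.10262818926778 [0.50525231 0.10696778 0.13      ]
collar 0.081 49.98257853846602 [0.49915468 0.10551827 0.081     ]
top edge [0.47544608 0.09923526 0.125     ] c [0.57044838 0.12409527 0.22549812]
```

The 26 mm block sits free inside a 38 mm pad gap, because the pads meet the dome first. A firm grip on the dome's flank, with the tips just above the collar, will have to carry and turn it. I'll try a gentle lift.

```bash
python3 -m inch '[[220,[0,0,0],0],[220,[0,0,0],0],[220,[0,0,-0.2],0],[220,[0,0,-0.4],0],[220,[0,0,-0.4],0],[220,[0,0,0],0]]' 70
python3 - <<'E'
from h import *
s=snapshot('wrist');np.save('pics/w6.npy',s,allow_pickle=True);cv2.imwrite('pics/w6.png',s['img'][:,:,::-1])
w=np.load('pics/w5.npy',allow_pickle=True).item()
for q in(w,s):
    x,y,m=blob(q,255,150,390,400,(20,110,20),(35,255,255));print(len(x),x.min(),x.max(),y.min(),y.max(),x.mean(),y.mean())
E
```

```text
time_s: 8.25
tool_pos: [0.4906, 0.103, 0.1233]
orientation: [0.992, 0.126, 0.001, 0.0]
ft_force: [1.1, -0.0, -1.8]
width: 0.0372
finger_force: 70.2
14501 256 389 204 396 320.31225432728775 287.13130128956624
14331 258 387 204 399 320.1703300537297 286.44944525853043
```

Lifted: the reamer keeps the same place in the wrist image and the force shows its weight. Next it goes up and over the hub.

```bash
python3 -m inch '[[220,[0,0,-0.8],0],[220,[0,0,-0.9],0],[220,[0,0,-0.9],0],[220,[0,0,-0.9],0],[220,[0,0,-0.9],0],[220,[0,0,-0.7],0],[220,[0,0,0],0]]'; python3 -m inch '[[220,[-0.1,0.5,0],0],[220,[-0.17,0.9,0],0],[220,[-0.17,0.9,0],0],[220,[-0.17,0.9,0],0],[220,[-0.17,0.9,0],0],[220,[-0.17,0.9,0],0],[220,[-0.17,0.9,0],0],[220,[-0.17,0.9,0],0]]';  python3 -m inch '[[220,[-0.17,0.9,0],0],[220,[-0.17,0.8,0],0],[220,[-0.1,0.4,0],0],[220,[0,0,0],0],[220,[0,0,0],0]]'
python3 - <<'E'
from h import *
s=snapshot('wrist');np.save('pics/w7.npy',s,allow_pickle=True);cv2.imwrite('pics/w7.png',s['img'][:,:,::-1])
t=snapshot('top');np.save('pics/t7.npy',t,allow_pickle=True);cv2.imwrite('pics/t7.png',t['img'][:,:,::-1])
S=state();M=yaw();print(S['tool_pos'],ang(M[:,1]),S['joints'])
x,y,m=blob(s,0,0,640,400,(8,150,80),(19,255,255))
n,l,st,c=cv2.connectedComponentsWithStats(cv2.inRange(cv2.cvtColor(s['img'],cv2.COLOR_RGB2HSV),(8,120,60),(19,255,255)))
for i in range(1,n):
    if st[i,4]>15: print(st[i],c[i],onz(s,*c[i],.164))
for X in [(.5076,-.1704,.15),(.5159,-.1516,.164),(.4993,-.1892,.164)]: print(proj(s,X))
E
```

```text
time_s: 8.88
tool_pos: [0.4918, 0.1031, 0.2784]
orientation: [0.992, 0.126, 0.004, 0.0]
ft_force: [1.2, 0.6, -1.6]
width: 0.0374
finger_force: 70.6
time_s: 9.55
tool_pos: [0.5021, -0.1052, 0.2724]
orientation: [0.992, 0.126, -0.002, -0.001]
ft_force: [1.4, -0.0, -3.1]
width: 0.0369
finger_force: 70.7
time_s: 9.97
tool_pos: [0.5055, -0.1681, 0.2734]
orientation: [0.992, 0.125, -0.001, -0.002]
ft_force: [-0.1, 0.8, -2.9]
width: 0.0367
finger_force: 70.7
[ 0.50573307 -0.16711099  0.27433759] -75.47719024177027 [-4.50567382e-01  1.96124791e-01  1.53436186e+00  1.14987537e-03
  1.41340739e+00  8.66575359e-01]
[ 530  302  110   73 5394] [587.06803856 338.6994809 ] [ 0.44120867 -0.42537637  0.164     ]
[538 368  22  20 135] [549.3037037  376.47407407] [ 0.39472189 -0.41164114  0.164     ]
[567 378  53  22 858] [593.48484848 390.31118881] [ 0.38709455 -0.46593326  0.164     ]
[625 390  15  10  94] [633.82978723 395.68085106] [ 0.38766692 -0.51548581  0.164     ]
[324.48867647 194.23749784]
[301.75659575 183.07098491]
[346.81891738 216.82412755]
```

View pics/w7.png

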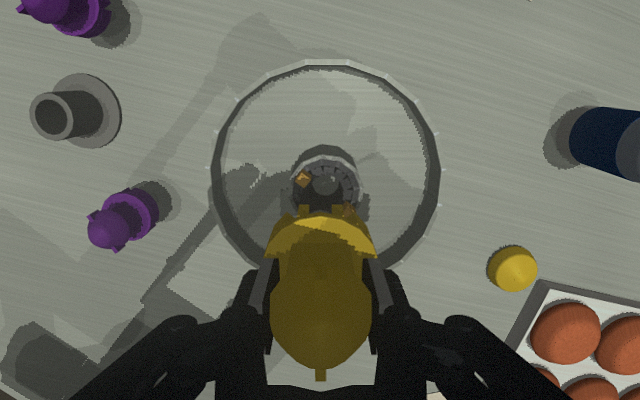

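The wrist view shows the hub at about (325,185), one brass dog at (303,177), the bowl rim spanning columns 211–440 with its top at row 60, and the reamer hanging upright with its fin at (320,375). I've now used all ten views, so the rest will be by numbers.

Run:
```python
from h import *
from scipy.optimize import least_squares
s=np.load('pics/w7.npy',allow_pickle=True).item()
m=cv2.inRange(cv2.cvtColor(s['img'],cv2.COLOR_RGB2HSV)[165:192,293:316],(5,110,60),(22,255,255));ys,xs=np.nonzero(m);print('dog',len(xs),xs.mean()+293,ys.mean()+165,xs.min()+293,xs.max()+293,ys.min()+165,ys.max()+165)
print(onz(s,xs.mean()+293,ys.mean()+165,.162))
def circ(P):
    r=least_squares(lambda p:np.hypot(P[:,0]-p[0],P[:,1]-p[1])-.094,[.507,-.17]);return r.x,np.sqrt(np.mean(r.fun**2))
P=np.array([onz(s,u,v,.135)[:2] for u,v in[(325,60),(211,165),(440,165),(217,200),(437,200)]]);print('rim wrist',circ(P),np.hypot(*(P[1]-P[2])))
# top view original: rim by bright-vs-shadow contour: use edge pts from c1
t=np.load('pics/top.npy',allow_pickle=True).item()
q=lambda x,y:onz(t,260+x/4.5,210+y/4.5,.135)[:2]
P=np.array([q(408,175),q(691,175),q(550,36),q(550,316),q(450,76),q(650,76)]);print('rim top',circ(P))
# spout edges in c1: left edge (558,318)-(576,395), right (605,300)-(627,383) ; z about .12
for z in(.10,.12,.135):
  q2=lambda x,y:onz(t,260+x/4.5,210+y/4.5,z)[:2]
  a=(q2(558,318)+q2(605,303))/2;b=(q2(576,395)+q2(627,383))/2
  print('spout',z,a,b,ang(a-b),'from hub',ang(np.array([.508,-.169])-b),np.hypot(*(b-[.508,-.169])))
```

```text
dog 181 302.8011049723757 178.41436464088397 295 310 169 187
[ 0.51882293 -0.15155237  0.162     ]
rim wrist (array([ 0.50951007, -0.17148522]), np.float64(0.0036110788546477816)) 0.17851165898324733
rim top (array([ 0.50439718, -0.17029455]), np.float64(0.0023733671222215895))
spout 0.1 [ 0.41620869 -0.19536932] [ 0.36454597 -0.20836589] 14.120643828518576 from hub 15.34506720431198 0.14875728877325375
spout 0.12 [ 0.41734737 -0.19232795] [ 0.36647379 -0.205126  ] 14.120643828518574 from hub 14.319546161947748 0.14606421467782552
spout 0.135 [ 0.41820139 -0.19004692] [ 0.36791966 -0.20269608] 14.120643828518597 from hub 13.525432237367252 0.1440761178828908
```

```bash
python3 -m inch '[[220,[0.11,0.13,0],-0.125],[220,[0,0,0],-0.125],[220,[0,0,0],-0.125],[220,[0,0,0],-0.125],[220,[0,0,0],-0.125],[220,[0,0,0],-0.125],[220,[0,0,0],-0.125],[220,[0,0,0],-0.025]]';python3 -m inch '[[220,[0,0,0],0],[220,[0,0,0],0]]'
python3 - <<'E'
from h import *
s=snapshot('wrist');np.save('pics/w8.npy',s,allow_pickle=True)
S=state();M=yaw();print(S['tool_pos'],ang(M[:,1])+90,S['joints'][5])
n,l,st,c=cv2.connectedComponentsWithStats(cv2.inRange(cv2.cvtColor(s['img'],cv2.COLOR_RGB2HSV),(5,110,60),(22,255,255)))
for i in range(1,n):
    if st[i,4]>15 and 250<c[i][0]<390: print(st[i],c[i],onz(s,*c[i],.164))
T=S['tool_pos']
for X in [(.5095,-.1705,.15),(.5095+.0083,-.1705+.0187,.164),(.5095-.0083,-.1705-.0187,.164),tuple(T),(T[0],T[1],.15)]: print(proj(s,X))
x,y,m=blob(s,250,150,390,400,(20,110,20),(35,255,255));print(len(x),x.min(),x.max(),y.min(),y.max())
E
```

```text
time_s: 10.73
tool_pos: [0.5102, -0.1698, 0.2752]
orientation: [0.837, 0.547, 0.0, -0.0]
ft_force: [0.6, -0.0, -2.1]
width: 0.037
finger_force: 70.7
time_s: 10.9
tool_pos: [0.5103, -0.1705, 0.2753]
orientation: [0.839, 0.544, 0.0, -0.0]
ft_force: [-1.2, -0.2, -2.9]
width: 0.037
finger_force: 70.7
[ 0.51035308 -0.17076971  0.27529932] 65.98394286560794 -0.033263456971357956
[315 165  11  16 156] [319.83333333 172.73076923] [ 0.51862751 -0.15066219  0.164     ]
[319.52122117 196.18030578]
[319.41818574 174.63321865]
[319.55665446 228.31738806]
[321.11238171 286.15920695]
[320.69358881 196.05332817]
14974 256 388 165 397
```

```bash
python3 -m inch '[[220,[0,0,0.3],0],[220,[0,0,0.4],0],[220,[0,0,0.4],0],[220,[0,0,0.3],0],[220,[0,0,0.3],0],[220,[0,0,0.2],0],[220,[0,0,0],0]]'; python3 -m inch '[[220,[0,0,0.12],0],[220,[0,0,0.12],0],[220,[0,0,0],0]]'; python3 -m inch '[[220,[0,0,0.1],0],[220,[0,0,0],0]]'
```

```text
time_s: 11.53
tool_pos: [0.5096, -0.1711, 0.2166]
orientation: [0.839, 0.545, -0.001, -0.001]
ft_force: [0.5, 0.0, -3.2]
width: 0.0374
finger_force: 70.7
time_s: 11.78
tool_pos: [0.5102, -0.1714, 0.2108]
orientation: [0.838, 0.545, -0.0, -0.0]
ft_force: [0.4, 0.2, -2.1]
width: 0.0366
finger_force: 70.7
time_s: 11.95
tool_pos: [0.5103, -0.1714, 0.2079]
orientation: [0.838, 0.545, 0.0, -0.0]
ft_force: [-0.9, 0.1, -2.4]
width: 0.0372
finger_force: 70.7
```

```bash
python3 -m inch '[[220,[0,0,0.1],0],[220,[0,0,0.1],0],[220,[0,0,0],0]]'; python3 -m inch '[[220,[0,0,0.1],0],[220,[0,0,0],0]]'; python3 -m inch '[[220,[0,0,0.06],0],[220,[0,0,0],0]]'
```

```text
time_s: 12.2
tool_pos: [0.51, -0.1713, 0.2014]
orientation: [0.838, 0.545, -0.0, -0.001]
ft_force: [0.5, -0.4, -2.0]
width: 0.0372
finger_force: 70.7
time_s: 12.37
tool_pos: [0.5101, -0.1713, 0.1985]
orientation: [0.838, 0.545, -0.0, -0.0]
ft_force: [-0.3, 0.3, -2.2]
width: 0.0369
finger_force: 70.7
time_s: 12.53
tool_pos: [0.5102, -0.1714, 0.197]
orientation: [0.838, 0.545, -0.0, -0.0]
ft_force: [-0.7, 0.1, -2.2]
width: 0.0369
finger_force: 70.7
```

Now at dog-top height with no contact. I'll continue in 1.5 mm steps.

```bash
python3 -m inch '[[220,[0,0,0.05],0],[220,[0,0,0],0]]'; python3 -m inch '[[220,[0,0,0.05],0],[220,[0,0,0],0]]'; python3 -m inch '[[220,[0,0,0.05],0],[220,[0,0,0],0]]'
```

```text
time_s: 12.7
tool_pos: [0.5103, -0.1714, 0.1956]
orientation: [0.838, 0.545, -0.0, -0.0]
ft_force: [0.6, -0.6, -1.9]
width: 0.0375
finger_force: 70.7
time_s: 12.87
tool_pos: [0.5103, -0.1714, 0.1941]
orientation: [0.838, 0.545, -0.0, -0.0]
ft_force: [-0.7, -0.2, -2.4]
width: 0.0367
finger_force: 70.8
time_s: 13.03
tool_pos: [0.5103, -0.1714, 0.1927]
orientation: [0.838, 0.545, 0.0, -0.0]
ft_force: [0.3, 0.4, -2.2]
width: 0.037
finger_force: 70.8
```

```bash
python3 -m inch '[[220,[0,0,0.05],0],[220,[0,0,0],0]]'; python3 -m inch '[[220,[0,0,0.05],0],[220,[0,0,0],0]]'; python3 -m inch '[[220,[0,0,0.05],0],[220,[0,0,0],0]]'
python3 - <<'E'
from station import *
print(state()['torque'],state()['ft_force'])
E
```

```text
time_s: 13.2
tool_pos: [0.5104, -0.1714, 0.1912]
orientation: [0.838, 0.545, 0.0, -0.0]
ft_force: [0.1, 0.2, -1.3]
width: 0.0369
finger_force: 70.8
time_s: 13.37
tool_pos: [0.5103, -0.1714, 0.1897]
orientation: [0.838, 0.545, 0.0, -0.0]
ft_force: [1.2, 0.2, -2.5]
width: 0.0371
finger_force: 70.8
time_s: 13.53
tool_pos: [0.5103, -0.1714, 0.1879]
orientation: [0.838, 0.545, -0.0, -0.0]
ft_force: [0.2, -1.1, -2.9]
width: 0.0373
finger_force: 70.7
[-0.02084368 -0.0389452   0.00268351] [ 0.18509559 -1.1095531  -2.86334555]
```

```bash
python3 -m inch '[[220,[0,0,0.05],0],[220,[0,0,0],0]]'; python3 -m inch '[[220,[0,0,0.05],0],[220,[0,0,0],0]]'
python3 - <<'E'
from h import *
s=snapshot('wrist');np.save('pics/w9.npy',s,allow_pickle=True)
w=np.load('pics/w8.npy',allow_pickle=True).item();w6=np.load('pics/w6.npy',allow_pickle=True).item()
for q in(w6,w,s):
    h=cv2.cvtColor(q['img'],cv2.COLOR_RGB2HSV)
    m=cv2.inRange(h,(20,110,20),(35,255,255))[:,270:370]
    rows=np.nonzero(m.sum(1)>255*30)[0]; r2=np.nonzero(m[:,45:55].sum(1)>255*3)[0]; print(rows.min(),rows.max(),r2.min(),r2.max())
S=state();print(S['ft_force'],S['torque'])
E
```

```text
time_s: 13.7
tool_pos: [0.5101, -0.1713, 0.1861]
orientation: [0.838, 0.545, -0.0, -0.0]
ft_force: [0.1, -0.3, -4.6]
width: 0.0371
finger_force: 70.6
time_s: 13.87
tool_pos: [0.5102, -0.1713, 0.1847]
orientation: [0.838, 0.545, -0.0, -0.0]
ft_force: [-0.7, 0.4, -3.9]
width: 0.0372
finger_force: 70.6
212 365 212 380
213 374 166 380
205 365 205 380
[ 0.51238233 -1.34145585 -5.51627637] [-0.05431642 -0.05343393 -0.02762425]
```

Run:
```python
from h import *
for n in('w6','w7','w8','w9'):
    q=np.load(f'pics/{n}.npy',allow_pickle=True).item()
    h=cv2.cvtColor(q['img'],cv2.COLOR_RGB2HSV)
    m=cv2.inRange(h,(18,110,20),(36,255,255))
    print(n,[(r,(lambda x:(x.min(),x.max(),len(x)))(np.nonzero(m[r,250:392])[0]+250) if m[r,250:392].any() else None) for r in (195,200,204,208,212,216,222,230,240,250,256,262,280,300,330,350,365,375,385)])
```

```text
w6 [(195, None), (200, None), (204, (np.int64(299), np.int64(341), 19)), (208, (np.int64(298), np.int64(342), 22)), (212, (np.int64(286), np.int64(354), 34)), (216, (np.int64(282), np.int64(357), 69)), (222, (np.int64(277), np.int64(363), 87)), (230, (np.int64(273), np.int64(367), 95)), (240, (np.int64(269), np.int64(371), 103)), (250, (np.int64(266), np.int64(374), 109)), (256, (np.int64(263), np.int64(376), 114)), (262, (np.int64(275), np.int64(362), 86)), (280, (np.int64(273), np.int64(370), 90)), (300, (np.int64(270), np.int64(375), 104)), (330, (np.int64(271), np.int64(369), 99)), (350, (np.int64(285), np.int64(355), 71)), (365, (np.int64(304), np.int64(337), 34)), (375, (np.int64(315), np.int64(325), 11)), (385, None)]
w7 [(195, None), (200, None), (204, (np.int64(300), np.int64(349), 23)), (208, (np.int64(298), np.int64(354), 34)), (212, (np.int64(286), np.int64(355), 43)), (216, (np.int64(283), np.int64(357), 71)), (222, (np.int64(277), np.int64(363), 87)), (230, (np.int64(273), np.int64(367), 95)), (240, (np.int64(269), np.int64(371), 103)), (250, (np.int64(265), np.int64(37
[... 1139 characters left out ...]
(195, None), (200, None), (204, None), (208, (np.int64(299), np.int64(342), 39)), (212, (np.int64(286), np.int64(343), 42)), (216, (np.int64(283), np.int64(357), 66)), (222, (np.int64(277), np.int64(363), 87)), (230, (np.int64(272), np.int64(367), 96)), (240, (np.int64(269), np.int64(371), 103)), (250, (np.int64(266), np.int64(374), 109)), (256, (np.int64(264), np.int64(376), 113)), (262, (np.int64(278), np.int64(362), 85)), (280, (np.int64(279), np.int64(365), 84)), (300, (np.int64(268), np.int64(371), 103)), (330, (np.int64(271), np.int64(369), 99)), (350, (np.int64(285), np.int64(356), 72)), (365, (np.int64(304), np.int64(337), 34)), (375, (np.int64(256), np.int64(325), 12)), (385, None)]
```

```bash
python3 -m inch '[[220,[0,0,0.04],0],[220,[0,0,0],0]]'; python3 -m inch '[[220,[0,0,0.04],0],[220,[0,0,0],0]]'; python3 -c "
from station import *
S=state();print(S['torque'],S['ft_force'],S['tool_pos'])"
```

```text
time_s: 14.08
tool_pos: [0.5102, -0.1714, 0.1839]
orientation: [0.838, 0.545, -0.0, -0.0]
ft_force: [-1.1, -0.4, -2.7]
width: 0.0369
finger_force: 70.7
time_s: 14.25
tool_pos: [0.5105, -0.1715, 0.1831]
orientation: [0.838, 0.545, 0.0, 0.0]
ft_force: [0.0, 0.0, -2.3]
width: 0.0372
finger_force: 70.8
[-0.00816254  0.0385695   0.01804036] [ 0.02958692  0.04049233 -2.3075982 ] [ 0.51049803 -0.17150341  0.18313051]
```

```bash
python3 -m inch '[[220,[0,0,0.04],0],[220,[0,0,0],0]]'; python3 -m inch '[[220,[0,0,0.04],0],[220,[0,0,0],0]]'; python3 -c "
from station import *
S=state();print(S['torque'],S['ft_force'],S['tool_pos'])"
```

```text
time_s: 14.42
tool_pos: [0.5105, -0.1715, 0.183]
orientation: [0.838, 0.545, 0.0, 0.001]
ft_force: [-1.6, 0.3, 5.1]
width: 0.0374
finger_force: 71.1
time_s: 14.58
tool_pos: [0.5105, -0.1715, 0.183]
orientation: [0.838, 0.545, 0.0, 0.001]
ft_force: [-3.4, 2.0, 10.1]
width: 0.0373
finger_force: 71.4
[ 0.21407006  0.57178877 -0.02637907] [-3.3988233   1.99732779 10.14484919] [ 0.51052668 -0.17154954  0.18295184]
```

The stop is at 90.3 mm above the stand grip height, against 90 mm expected, so the collar is on the hub face. I'll press a little more to confirm nothing is left to snap.

```bash
python3 -m inch '[[220,[0,0,0.04],0],[220,[0,0,0],0]]'; python3 -m inch '[[220,[0,0,0.03],0],[220,[0,0,0],0],[220,[0,0,0],0]]'
python3 - <<'E'
from h import *
s=snapshot('wrist');np.save('pics/w10.npy',s,allow_pickle=True)
h=cv2.cvtColor(s['img'],cv2.COLOR_RGB2HSV);m=cv2.inRange(h,(18,110,20),(36,255,255))
print([(r,(lambda x:(x.min(),x.max(),len(x)))(np.nonzero(m[r,250:392])[0]+250) if m[r,250:392].any() else None) for r in (204,208,212,216,222,230,250,256,350,365,375)])
E
```

```text
time_s: 14.75
tool_pos: [0.5106, -0.1716, 0.1829]
orientation: [0.838, 0.545, 0.001, 0.001]
ft_force: [-5.6, 2.2, 16.3]
width: 0.037
finger_force: 71.7
time_s: 15.0
tool_pos: [0.5106, -0.1716, 0.1828]
orientation: [0.838, 0.545, 0.001, 0.002]
ft_force: [-6.7, 2.4, 20.5]
width: 0.037
finger_force: 71.9
[(204, None), (208, (np.int64(298), np.int64(341), 39)), (212, (np.int64(286), np.int64(342), 42)), (216, (np.int64(283), np.int64(356), 66)), (222, (np.int64(277), np.int64(362), 86)), (230, (np.int64(272), np.int64(367), 96)), (250, (np.int64(265), np.int64(374), 110)), (256, (np.int64(263), np.int64(376), 114)), (350, (np.int64(284), np.int64(356), 73)), (365, (np.int64(303), np.int64(338), 36)), (375, (np.int64(315), np.int64(325), 11))]
```

It's a hard stop and the reamer hasn't slipped in the hand. I'll relieve the push, refine the spout direction from the first top picture, and start the turn.

```bash
python3 -m inch '[[220,[0,0,-0.09],0],[220,[0,0,0],0],[220,[0,0,0],0.06],[220,[0,0,0],0.1],[220,[0,0,0],0.1],[220,[0,0,0],0.1],[220,[0,0,0],0],[220,[0,0,0],0]]'
python3 - <<'E'
from h import *
S=state();M=yaw();print(S['tool_pos'],ang(M[:,1])+90,S['torque'])
t=np.load('pics/top.npy',allow_pickle=True).item();g=cv2.cvtColor(t['img'],cv2.COLOR_RGB2GRAY).astype(float)
for r in range(280,298): print(r,g[r,378:404].astype(int))
s=np.load('pics/scene.npy',allow_pickle=True).item()
E
```

```text
time_s: 15.72
tool_pos: [0.5104, -0.1716, 0.183]
orientation: [0.923, 0.386, 0.0, 0.001]
ft_force: [-3.8, 0.3, 11.6]
width: 0.0373
finger_force: 71.5
[ 0.51043675 -0.17155932  0.18295057] 45.407729812700474 [ 0.15854788  0.5141641  -0.08729741]
280 [119 121 122 120 123 123 113 116 129 131 131 133 133 131 132 132  82  77
 125 119 114 114 114 115 115 113]
281 [ 61  71  75  73  86  82 104 126 132 133 131 131 133 132 132 132 101  64
 122 124 117 117 117 116 117 116]
282 [ 61  63  62  60  62  48 108 129 132 132 131 131 133 132 132 131 126  71
 110 122 119 115 117 115 116 114]
283 [ 61  62  61  62  61  50  80 119 133 132 130 130 132 131 131 132 132  78
  82 122 117 115 115 115 115 114]
284 [ 61  60  61  60  61  56  75 124 135 132 132 130 132 133 130 132 131  80
  78 125 121 117 116 117 117 117]
285 [ 63  63  64  63  61  62  60 120 134 132 132 131 132 133 131 132 132  88
  61 124 125 119 118 119 119 119]
286 [ 61  64  61  60  61  61  47 107 130 133 130 131 129 132 133 131 132 108
  63 110 125 118 118 118 118 118]
287 [ 61  62  60  62  60  62  46  82 122 133 131 131 130 132 133 130 130 132
 
[... 442 characters left out ...]

 129  72  83 126 119 118 118 118]
292 [ 85  71  71  71  68  71  72  64  71 124 133 131 132 130 131 133 130 130
 129  77  70 127 121 118 118 117]
293 [ 85  70  70  70  70  71  70  71  50 121 131 131 131 130 130 132 130 129
 131  84  50 126 124 119 117 118]
294 [ 98  77  71  71  70  71  71  70  52 107 124 131 129 130 129 131 132 130
 130 108  66 111 126 120 119 120]
295 [116  85  72  71  72  72  71  72  57  82 122 133 129 130 129 128 131 128
 125 125 100 103 122 119 119 120]
296 [117  85  70  71  71  71  71  72  84  74 124 132 128 127 124 123 120 120
 118 117 118 119 116 117 116 116]
297 [116  98  77  70  87  93  93  93 112  75 122 128 122 121 119 116 117 117
 116 117 117 116 117 118 117 116]
```

```bash
python3 -m inch '[[220,[0,0,-0.05],0.1],[220,[0,0,0],0.1],[220,[0,0,0],0.1],[220,[0,0,0],0.1],[220,[0,0,0],0.1],[220,[0,0,0],0.046],[220,[0,0,0],0],[220,[0,0,0],0]]'
python3 - <<'E'
from h import *
S=state();M=yaw();print(S['tool_pos'],ang(M[:,1])+90,S['torque'],S['joints'][5])
t=np.load('pics/top.npy',allow_pickle=True).item()
for z in(.11,.13): print(ang(onz(t,384.75,283,z)-onz(t,387.75,295,z)),ang(onz(t,395.25,286,z)-onz(t,397.25,294,z)))
s=snapshot('wrist');np.save('pics/w11.npy',s,allow_pickle=True)
h=cv2.cvtColor(s['img'],cv2.COLOR_RGB2HSV);m=cv2.inRange(h,(18,110,20),(36,255,255))
print([(r,(lambda x:(x.min(),x.max(),len(x)))(np.nonzero(m[r,250:392])[0]+250) if m[r,250:392].any() else None) for r in (204,208,212,216,222,230,250,256,350,365,375,379)])
E
```

```text
time_s: 16.38
tool_pos: [0.5098, -0.1709, 0.1831]
orientation: [0.992, 0.123, -0.0, -0.001]
ft_force: [-2.8, 0.9, 5.7]
width: 0.0371
finger_force: 71.1
[ 0.50977428 -0.17091608  0.18309107] 14.145420141903159 [ 0.2799094   0.43734665 -0.00377813] 0.8705645033775254
13.903846655377842 13.833259569815125
13.903846655377814 13.833259569815112
[(204, None), (208, (np.int64(299), np.int64(341), 37)), (212, (np.int64(298), np.int64(342), 39)), (216, (np.int64(283), np.int64(356), 65)), (222, (np.int64(278), np.int64(362), 85)), (230, (np.int64(273), np.int64(367), 95)), (250, (np.int64(265), np.int64(375), 111)), (256, (np.int64(263), np.int64(376), 114)), (350, (np.int64(284), np.int64(356), 73)), (365, (np.int64(254), np.int64(337), 35)), (375, (np.int64(315), np.int64(325), 11)), (379, (np.int64(315), np.int64(325), 11))]
```

Reamer line is 14.1° against the spout's 13.9°, with no twist in the hand. I'll relieve the push, open and rise.

```bash
python3 -m inch '[[220,[0,0,-0.05],0.005],[220,[0,0,0],0],[150,[0,0,0],0],[100,[0,0,0],0],[60,[0,0,0],0],[0,[0,0,0],0],[0,[0,0,0],0],[0,[0,0,0],0]]'; python3 -m inch '[[0,[0,0,-0.3],0],[0,[0,0,-0.6],0],[0,[0,0,-0.9],0],[0,[0,0,-0.9],0],[0,[0,0,-0.9],0],[0,[0,0,-0.9],0],[0,[0,0,0],0],[0,[0,0,0],0]]'
python3 - <<'E'
from h import *
S=state();M=yaw();print(S['tool_pos'],ang(M[:,1])+90)
s=snapshot('wrist');np.save('pics/w12.npy',s,allow_pickle=True)
h=cv2.cvtColor(s['img'],cv2.COLOR_RGB2HSV);m=cv2.inRange(h,(18,110,20),(36,255,255))
for r in range(110,270,4):
    x=np.nonzero(m[r,200:440])[0]+200
    if len(x): print(r,x.min(),x.max(),len(x),end='; ')
T=S['tool_pos'];d=M[:,0]
c=np.array([.5098,-.1709])
print();
for z in(.150,.171,.201,.226): print(z,proj(s,(*c,z)))
E
```

```text
time_s: 17.1
tool_pos: [0.5107, -0.1717, 0.1843]
orientation: [0.993, 0.121, 0.0, 0.0]
ft_force: [0.9, -0.1, -0.3]
width: 0.0856
finger_force: 0.0
time_s: 17.77
tool_pos: [0.5112, -0.1719, 0.3215]
orientation: [0.993, 0.121, 0.002, 0.001]
ft_force: [-0.5, -0.4, -0.4]
width: 0.0852
finger_force: 0.0
[ 0.51117811 -0.17187072  0.32152518] 13.8514069889723
154 306 329 9; 158 304 330 27; 162 295 339 45; 166 292 343 52; 170 290 345 56; 174 289 346 58; 178 287 348 62; 182 286 349 64; 186 286 349 64; 190 286 349 64; 194 287 349 63; 198 288 347 60; 202 290 345 56; 206 292 343 52; 210 293 341 49; 214 296 338 43; 218 299 335 37; 222 305 329 25; 226 315 320 6; 230 315 320 6; 
0.15 [318.12248833 181.50509875]
0.171 [318.07473632 188.25331697]
0.201 [317.99439632 199.64190185]
0.226 [317.9134217  211.16541098]
```

Run:
```python
from h import *
s=np.load('pics/w12.npy',allow_pickle=True).item()
a=np.radians(13.85);x=np.array([np.cos(a),np.sin(a),0]);y=np.array([-np.sin(a),np.cos(a),0])
for dz in(0,.004,.011):
    C=np.array([.5103,-.1712,.150+dz])
    l,r=proj(s,C+.027*y+[0,0,.021]),proj(s,C-.027*y+[0,0,.021])
    print(dz,'collar',l,r,'far edge bottom/top',proj(s,C+.027*x),proj(s,C+.027*x+[0,0,.021]),'dometop',proj(s,C+[0,0,.076]))
# same check against initial close view w2 (stand): collar far edge
t=snapshot('top');t0=np.load('pics/top.npy',allow_pickle=True).item()
for n,q in(('new',t),):
    for X in[(.5103,-.1712,.171),(.5103,-.1712,.226)]: print(proj(q,X))
x_,y_,m=blob(t,360,225,405,275,(18,110,60),(36,255,255)); print(len(x_), x_.mean() if len(x_) else 0, y_.mean() if len(y_) else 0)
print(state()['time_s'])
```

```text
0 collar [285.88989671 187.81944628] [351.23756726 187.74108008] far edge bottom/top [318.5392752 150.6878617] [318.51871235 155.48416235] dometop [318.51632795 210.59338233]
0.004 collar [285.46147282 189.20410353] [351.6588817  189.12398019] far edge bottom/top [318.53556444 151.55257922] [318.51447174 156.47466983] dometop [318.51143992 212.64043396]
0.011 collar [284.68449278 191.71600323] [352.42297122 191.63264695] far edge bottom/top [318.52884473 153.11939055] [318.50677435 158.27380889] dometop [318.50252347 216.38274622]
[384.31656046 247.0733851 ]
[387.16706878 246.76298822]
50 380.42 242.24
17.8667
```

The collar width (64 px) and row (about 187) match the home height, the fins sit on the spout line, and the arm is clear.

```bash
python3 -c "
from station import *
print(finish_job())"
```

```text
the job is handed in; nothing more can be done
None
```

The job is handed in: by my measurements the yellow reamer is fully home on the spindle, its fins within about half a degree of the spout line, released with the arm clear at 17.9 s. I gripped the dome because the pads met it before the flats, and never felt a distinct click, so "home" rests on the hard stop at the expected height (90.3 mm measured, 90 mm expected).

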